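# Move a locked battery pack from its charger to the bench polisher

### The job

The orange battery pack is locked down in the black charger: press it once to release it, lift it out once it has come up, and set it upright in the well of the green polisher, then press it down until it latches and stays down when you let go. Press gently by feel, since the latch depth of the polisher varies from machine to machine and more than 15 N on the pack's contacts spoils them; leave the charger empty with its pad sprung up, and leave the other things on the bench where they are.

Things in the scene. Friction and masses are not known exactly. Their poses are not given: they have to be found in the camera images.
- pack: Orange round battery pack with a black band, about 160 g, 44 mm in diameter, 64 mm high: straight to 48, then a cone up to a flat press face; foot chamfered 4 mm. Origin at the centre of its underside, z up. Locked, only the cone shows over the rim, too steep to grip; sprung up, 20 mm of straight side shows too: pinch it from above across any diameter.
- pack_top (a point): Centre of the pack's flat press face (22 mm in diameter, white spot), 64 mm above its underside: press here, straight down.
- charger: Black plastic charger, fixed. Origin on the table under the axis of its well; z up, +x to its rear. Well block 84 x 84 and flat-topped, 72 high, x -42 to +42; behind it 72 high on to x = 76 (all mm); then 50 high to x = 125.
- charger_mouth (a point): Centre of the mouth of the charger's well, 72 mm above the table: a round open well 48 mm in diameter straight down (2 mm of room all round the pack), with a flat rim.
- charger_pad: Yellow pad, floor of the charger's well, 42 mm in diameter; origin on its top face. Push-push: sprung up it stands 44 mm above the table. It starts locked at 24 mm with the pack on it; pressed 4 mm lower or more (its stop is 7 mm lower) and let go, it rises to 44. The press takes 1 to 6 N, then a hard stop. Over 15 N on the pad is too much.
- polisher: Green bench polisher, fixed. Origin on the table under the axis of its well; z up, +x to its rear. Well block 84 x 84 and flat-topped, 72 high, x -42 to +42; behind it 72 high on to x = 76 (all mm); a black switch there to 88 high (look only); motor beyond, x 75 to 175, up to 106 mm to either side, 98 mm high.
- polisher_mouth (a point): Centre of the mouth of the polisher's well, 72 mm above the table: a round open well 48 mm in diameter straight down (2 mm of room all round the pack), with a flat rim.
- polisher_pad: Like the charger's pad, with the same forces; starts empty and sprung up, 44 mm above the table. To lock, press it to its stop, a hard one at an unknown 8 to 23 mm above the table, and let go: it settles 5 mm above the stop and stays. If stopped 2 mm short or more it springs up again; once locked, another press releases it. Over 15 N is too much.
- wash_bottle: white plastic wash bottle, radius 35 mm, 150 mm high; loose bystander, origin at the centre of its underside
- ring_mandrel: steel tapered ring mandrel on a 56 mm foot, 130 mm high; loose bystander, origin under its centre
- stone_dish: empty white ceramic dish, radius 35 mm, 25 mm high; loose bystander, origin under its centre
- brush: 160 mm bench brush lying flat; loose bystander
- polish_tin: aluminium polish tin, radius 30 mm, 40 mm high; loose bystander, origin under its centre
- wing_knob: black plastic wing knob, 50 mm wide, 29 mm high; loose bystander
- loupe: black folding loupe lying flat, 44 mm round, 20 mm high; loose bystander

How it is judged:
By the outcome, as a careful person would: the job done as asked, in the order asked, and still so for the second after the job is handed in, with the robot touching nothing.
It also fails if it takes over 58 s, if anything falls off the work surface, if the arm or the gripper's body presses on something with over 40 N, if the wrist force passes 120 N, or if a joint passes its speed limit or range.

### The arm

A 7-joint arm with a two-finger parallel gripper is mounted at the origin on the work surface. World frame = base frame: x ahead of the robot, y to its left, z up, the work surface at z = 0. Lengths are in m, angles in rad, forces in N, time in s.
With the tool pointing down it reaches from about 0.4 to 0.85 m from the base axis. Payload 4.5 kg.
Tool frame: the origin (TCP) lies midway between the tips of the shut fingers; the grasp point (between the pads) lies 19 mm behind it; z points along the fingers, y is the line along which they close (so a half turn about z gives the same grasp; the last joint's range is limited). The gripper opens to 88 mm and grips with 3 to 60 N. Pads are 18 mm wide; open, the fingers measure 123 mm over their backs; the gripper's body (75 mm by 187 mm) begins 45 mm behind the grasp point.
Start: joints at [-1.295, 0.689, -0.195, 1.565, 0.157, 0.902, -0.215], TCP at [0.15, 0.607, 0.239] pointing down, gripper open.
Joint ranges: [-3.01, 3.01], [-0.46, 2.08], [-1.47, 1.51], [0.13, 2.56], [-1, 4.14], [0.04, 2.09], [-2.66, 2.66]. Speed limits (rad/s): [2.57, 2.57, 3.14, 3.14, 3.14, 3.14, 3.14].

### API

Orientations are given as a unit quaternion [x, y, z, w].
In Python, from plant import r gives the robot as it stands. The module is installed in compiled form; this text tells all that it offers.
- The arm moves only by the tool step_arm, never from a script. Its argument "series" is a list of rows, each a list of 7 numbers: the shift along the world's x, y, z in mm, then the turn, a rotation vector about the world's x, y, z in rad, then the closure, from 0 (fully open) to 1 (shut). A call has 1 to 20 rows; each row shifts and turns the commanded pose from where the row before left it; what a row does not reach is not made up. A row lasts 1/10 s, in which the tool goes at most 50 mm and 8.59 degrees, less where a joint would pass 70% of its speed; a pose out of reach is approached as far as the arm can. A call is refused whole if a number of a shift passes 50 or a number of a turn 0.15, either way. A call with a gripper value outside its range is refused whole. The fingers move at their own pace and stop on an object; "force" is the grip in N (left out, the last holds). Time passes only in rows, so rows that do not move let the fingers close. It gives the time, the measured TCP pose, the force, the opening and the grip force at its end, in the units of the state.
- r.get_state(): the state, without advancing time (a new reading comes with each control period).
- r.snapshot(name): name is "scene" or "top" or "wrist"; returns (picture, depth): 384x512x3 uint8, blue, green, red; 384x512 float32, m along the optical axis (not along the pixel's ray), 0 where there is no reading.
- r.get_calibration(name): a dict with "intrinsics" (3x3 intrinsics, pixels), "pose" (4x4, takes a point from camera to world coordinates). Camera axes: x right, y up, looking along -z (the intrinsics and any distortion apply to the point x, -y, -z); pixel columns grow to the right and rows downward; lengths in m; the calibration is good to about 2 mm. A picture is of the moment at which its call begins: read the wrist's pose just before it. get_calibration takes no time and is no camera call; for the wrist camera it gives the pose at the moment of the call.
- r.finish_job(): hands the job in; it is judged then, once.
The state is a dict: "clock": time; "q": joint angles; "qd": joint speeds; "joint_torque": joint torques, N m; "tool_pos": TCP position; "eef_rot": TCP orientation; "contact_force": force on the tool from outside, world axes, zero at the start; "moment": the same for the moment, N m; "opening": opening from 0.0 (shut) to 1.0 (fully open); "finger_force": force on a finger pad.
Only numpy, scipy, OpenCV 4.12 (cv2) and the standard library are available. Lean on these libraries where they do the work, as an engineer would, in place of code of your own. Each camera call takes 0.05 s, during which the arm holds its last target. There are 200 camera calls.

## Working session

There is one attempt and no reset: what is moved stays moved. The work goes in short steps, Python scripts to look and compute and a tool call to move; the robot and the scene stay as the last step left them, time stands still between calls to the robot, and variables do not carry over. Pictures are saved under pics/ and viewed, at most 10 in all, crops included, and the job is handed in when it is done.

Besides the shell and the picture viewer there is one more tool, called after "Emit:" in YAML: its name, and indented under it one key for each argument. step_arm: Moves the arm, as the interface text tells. Its arguments: {"type":"object","properties":{"series":{"type":"array"},"force":{"type":"number"}},"required":["series"]}

```bash
mkdir -p pics
cat > h.py <<'E'
import numpy as np, cv2
from plant import r
def snap(n):
    K=r.get_calibration(n); return (*r.snapshot(n),np.array(K["intrinsics"]),np.array(K["pose"]))
def cloud(d,K,P):
    v,u=np.indices(d.shape); p=np.stack([(u-K[0,2])/K[0,0]*d,-(v-K[1,2])/K[1,1]*d,-d],-1)
    return p@P[:3,:3].T+P[:3,3]
def ray(u,v,z,K,P):
    d=P[:3,:3]@np.array([(u-K[0,2])/K[0,0],-(v-K[1,2])/K[1,1],-1]); o=P[:3,3]
    return o+d*(z-o[2])/d[2]
E
python3 - <<'E'
from h import *
s=r.get_state(); print({k:np.round(v,3) for k,v in s.items()})
a=snap("scene");b=snap("top")
cv2.imwrite("pics/scene.png",a[0]);cv2.imwrite("pics/top.png",b[0])
np.savez("top.npz",i=b[0],d=b[1],K=b[2],P=b[3]); print(b[2],b[3])
X=cloud(b[1],b[2],b[3]); hsv=cv2.cvtColor(b[0],cv2.COLOR_BGR2HSV)
for n,lo,hi in [("orange",(5,150,120),(20,255,255)),("yellow",(22,120,120),(35,255,255)),("green",(40,80,40),(90,255,255))]:
    m=cv2.inRange(hsv,lo,hi); c,_=cv2.findContours(m,0,2)
    for k in c:
        if cv2.contourArea(k)>40:
            mm=np.zeros_like(m);cv2.drawContours(mm,[k],-1,1,-1);p=X[(mm>0)&(b[1]>0)]
            print(n,cv2.contourArea(k),cv2.boundingRect(k),np.round(np.median(p,0),3),np.round(p[:,2].max(),3))
E
```

```text
{'clock': np.float64(0.0), 'q': array([-1.295,  0.69 , -0.195,  1.566,  0.157,  0.902, -0.215]), 'qd': array([ 0.   , -0.   ,  0.001,  0.   , -0.   ,  0.001, -0.001]), 'joint_torque': array([-0.0000e+00, -5.2757e+01, -1.2670e+00, -1.5343e+01, -5.3000e-02,
        6.0000e-03,  0.0000e+00]), 'tool_pos': array([0.15 , 0.606, 0.238]), 'eef_rot': array([ 0.121,  0.993, -0.001, -0.   ]), 'contact_force': array([ 0.394,  0.392, -0.076]), 'moment': array([ 0.005, -0.003, -0.002]), 'finger_force': np.float64(0.0), 'opening': np.float64(1.0)}
[[381.21724465   0.         260.58412777]
 [  0.         381.21724465 185.49827319]
 [  0.           0.           1.        ]] [[-0.05470325  0.97767461 -0.20287905  0.36238654]
 [-0.99849987 -0.05404213  0.00880113  0.01546632]
 [-0.00235938  0.20305616  0.97916425  1.14976411]
 [ 0.          0.          0.          1.        ]]
orange 285.5 (0, 347, 43, 11) [ 0.158  0.721 -0.   ] 0.005
orange 79.5 (19, 339, 34, 8) [ 0.181  0.662 -0.   ] 0.005
orange 18221.0 (50, 243, 399, 141) [ 0.195  0.028 -0.   ] 0.032
orange 78.5 (401, 233, 17, 20) [ 0.407 -0.435 -0
[... 3017 characters left out ...]
19, 110, 90, 12) [ 0.787 -0.627 -0.   ] 0.005
yellow 69.5 (457, 108, 50, 7) [ 0.802 -0.726 -0.   ] 0.006
yellow 148.5 (123, 108, 69, 8) [ 0.859  0.316 -0.   ] 0.006
yellow 57.5 (448, 106, 53, 5) [ 0.817 -0.68   0.   ] 0.005
yellow 99.0 (349, 99, 30, 8) [ 0.856 -0.344 -0.   ] 0.007
yellow 52.5 (381, 94, 13, 9) [ 0.846 -0.402  0.048] 0.055
yellow 107.5 (127, 92, 66, 9) [ 0.911  0.302 -0.   ] 0.007
yellow 195.5 (11, 90, 89, 8) [ 0.94   0.635 -0.   ] 0.005
yellow 173.5 (362, 77, 110, 12) [ 0.914 -0.506 -0.   ] 0.007
yellow 110.0 (381, 70, 119, 11) [ 0.94  -0.633 -0.   ] 0.006
green 3176.5 (463, 236, 49, 87) [ 0.302 -0.549  0.175] 0.234
green 2496.0 (315, 161, 45, 72) [ 0.554 -0.218  0.071] 0.101
```

View pics/top.png

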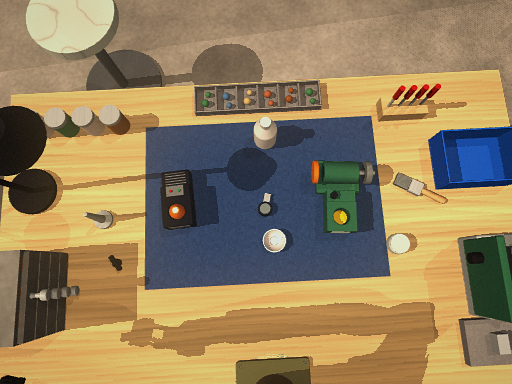

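View pics/scene.png

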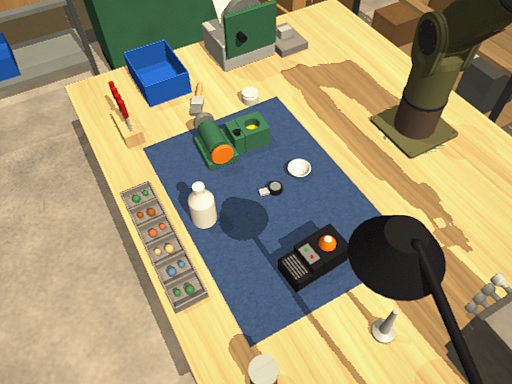

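The top view shows the charger with the orange pack at about (177,211) and the polisher's yellow pad at (341,217). A tall black lamp sits at the left edge. Next I'll compute positions and clearances.

Run:
```python
from h import *
z=np.load("top.npz");i,d,K,P=[z[k] for k in"idKP"]; X=cloud(d,K,P); hsv=cv2.cvtColor(i,cv2.COLOR_BGR2HSV)
print("lamp etc")
for u,v in [(30,190),(20,140),(45,185),(100,165),(40,270),(60,293),(265,132),(250,170),(175,175)]: print(u,v,np.round(X[v,u],3))
def box(u0,u1,v0,v1,zl,zh):
    m=np.zeros(d.shape,np.uint8); m[v0:v1,u0:u1]=1; m=(m>0)&(X[...,2]>zl)&(X[...,2]<zh)
    p=X[m][:,:2].astype(np.float32); (c,s,a)=cv2.minAreaRect(p*1000); print(len(p),np.round(c,1),np.round(s,1),a); print(np.round(cv2.boxPoints((c,s,a))))
box(155,205,160,235,.066,.078); box(315,365,185,240,.066,.078)
m=cv2.inRange(hsv,(5,150,120),(20,255,255))[200:225,160:195]; M=cv2.moments(cv2.morphologyEx(m,cv2.MORPH_CLOSE,np.ones((7,7)))); 
u,v=160+M['m10']/M['m00'],200+M['m01']/M['m00']; print("pack",u,v,ray(u,v,.080,K,P))
m=cv2.inRange(hsv,(22,150,100),(35,255,255)); m[:205]=0;m[230:]=0;m[:,:330]=0;m[:,352:]=0
M=cv2.moments(m);u,v=M['m10']/M['m00'],M['m01']/M['m00'];print("ypad",u,v,ray(u,v,.044,K,P))
cv2.imwrite("pics/c.png",np.hstack([cv2.resize(i[160:240,140:220],(400,400),interpolation=2),cv2.resize(i[160:240,300:380],(400,400),interpolation=2)]))
# heights above 0.12 in the working area
Z=X[...,2]; t=(Z>.12)&(X[...,0]>.3)&(X[...,0]<.95); n,l,st,c=cv2.connectedComponentsWithStats(t.astype(np.uint8))
for k in range(1,n):
    if st[k,4]>40: p=X[l==k]; print(st[k],np.round(p.min(0),2),np.round(p.max(0),2))
```

```text
lamp etc
30 190 [0.618 0.695 0.031]
20 140 [0.605 0.437 0.496]
45 185 [0.635 0.659 0.018]
100 165 [0.693 0.501 0.001]
40 270 [0.38  0.583 0.151]
60 293 [0.319 0.538 0.133]
265 132 [ 0.731 -0.015  0.117]
250 170 [ 0.652  0.035 -0.002]
175 175 [0.635 0.257 0.053]
1027 [542.8 251.4] [118.7  84.5] 4.118988513946533
[[481. 289.]
 [487. 205.]
 [605. 214.]
 [599. 298.]]
953 [ 502.7 -219.9] [ 85.3 116.3] 86.25074005126953
[[ 442. -259.]
 [ 558. -266.]
 [ 563. -181.]
 [ 447. -174.]]
pack 175.84117647058824 211.34117647058824 [0.52274504 0.24919268 0.08      ]
ypad 342.027397260274 216.76712328767124 [ 0.48557898 -0.22613338  0.044     ]
[405  85  12  13  81] [ 0.81 -0.44  0.12] [ 0.83 -0.42  0.17]
[416  84  13  13  84] [ 0.36 -0.47  0.12] [0.83 0.02 1.15]
[428  84  13  13  84] [ 0.81 -0.51  0.12] [ 0.83 -0.49  0.17]
[393  86  13  13  80] [ 0.81 -0.41  0.12] [ 0.83 -0.39  0.17]
[   0  106   47   70 2684] [0.36 0.02 0.46] [0.69 0.49 1.15]
[259 117  13  15 140] [ 0.73 -0.03  0.12] [0.76 0.   0.15]
[  0 179  11   8  58] [0.61 0.7  0.12] [0.63 0.71 0.16]
[ 467  236   45   43 1545] [ 0.3  -0.64  0.12] [0.4  0.02 1.15]
[   0  250   62   57 2729] [0.3  0.02 0.12] [0.43 0.64 1.15]
```

View pics/c.png

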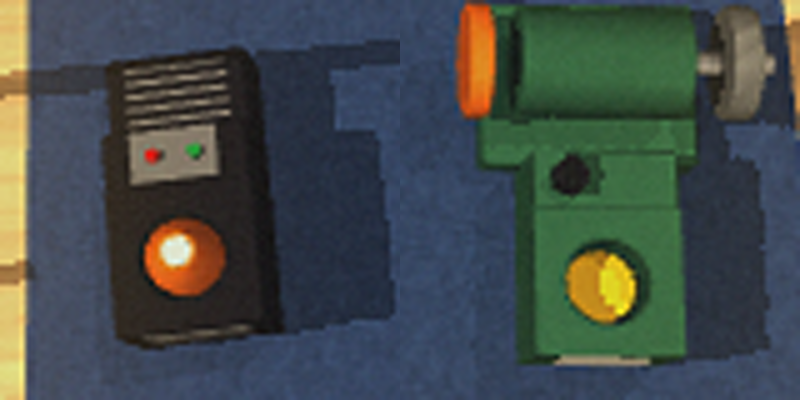

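The crop shows the pack in the charger well with its white spot, and the polisher's empty well with the yellow pad up. Charger well is at about (525,250) mm and polisher well at about (486,-219) mm. I'll move over the charger, squaring the gripper to world y.

Emit:
step_arm:
  series:
    - [23,-22,0,0,0,0,1]
    - [23,-22,0,0,0,0.05,1]
    - [23,-22,0,0,0,0.05,1]
    - [23,-22,0,0,0,0.05,1]
    - [23,-22,0,0,0,0.05,1]
    - [23,-22,0,0,0,0.043,1]
    - [23,-22,0,0,0,0,1]
    - [23,-22,0,0,0,0,1]
    - [23,-22,0,0,0,0,1]
    - [23,-22,0,0,0,0,1]
    - [23,-22,0,0,0,0,1]
    - [23,-22,0,0,0,0,1]
    - [23,-22,0,0,0,0,1]
    - [23,-22,0,0,0,0,1]
    - [23,-22,0,0,0,0,1]
    - [23,-22,0,0,0,0,1]
    - [0,0,0,0,0,0,1]

```text
clock: 1.8
tool_pos: [0.5213, 0.2494, 0.238]
eef_rot: [0.004, 1.0, -0.002, 0.001]
contact_force: [0.7, -0.6, -0.4]
opening: 0.005
finger_force: 0.0
```

```bash
cat > w.py <<'E'
from h import *
import sys
b=snap("wrist"); s=r.get_state(); print(s["clock"],np.round(s["tool_pos"],4),np.round(s["eef_rot"],3),np.round(s["contact_force"],2))
cv2.imwrite("pics/"+sys.argv[1]+".png",b[0]); np.savez(sys.argv[1]+".npz",i=b[0],d=b[1],K=b[2],P=b[3])
X=cloud(b[1],b[2],b[3]);hsv=cv2.cvtColor(b[0],cv2.COLOR_BGR2HSV)
print(np.round(b[3],3))
for n,lo,hi,zz in [("orange",(4,150,80),(20,255,255),.080),("yellow",(22,120,60),(35,255,255),.044)]:
    m=cv2.inRange(hsv,lo,hi);m[X[...,2]<.02]=0
    c=max(cv2.findContours(m,0,2)[0],key=cv2.contourArea,default=None)
    if c is not None:
        e=cv2.minEnclosingCircle(c); print(n,e,cv2.contourArea(c),ray(*e[0],zz,b[2],b[3]))
        x,y,w,h=cv2.boundingRect(c); p=X[y:y+h,x:x+w].reshape(-1,3); print(np.round(np.percentile(p[:,2],[5,50,95,99]),4))
E
python3 w.py w1
```

```text
1.85 [0.5191 0.2522 0.2381] [ 0.002  1.    -0.001 -0.   ] [-0.19 -0.31 -0.58]
[[ 0.007 -0.956 -0.295  0.444]
 [ 1.     0.005  0.005  0.251]
 [-0.003 -0.295  0.956  0.384]
 [ 0.     0.     0.     1.   ]]
orange ((231.0, 352.5), 170.00083923339844) 2732.0 [0.77199611 0.20685643 0.08      ]
[-0.0006  0.326   0.3305  0.3355]
yellow ((355.0, 255.5), 10.062405586242676) 13.0 [0.63855416 0.38163407 0.044     ]
[-0.0005  0.3098  0.3131  0.3137]
```

View pics/w1.png

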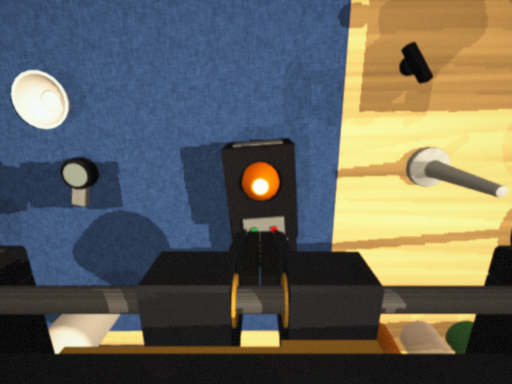

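The wrist view shows the pack at (260,181) with its white spot at (261,186), well clear of the fingertips at the bottom.

Run:
```python
from h import *
z=np.load("w1.npz");i,d,K,P=[z[k] for k in"idKP"];X=cloud(d,K,P);hsv=cv2.cvtColor(i,cv2.COLOR_BGR2HSV)
m=cv2.inRange(hsv,(0,100,60),(25,255,255))|cv2.inRange(i,(150,200,200),(255,255,255));m[:150]=0;m[212:]=0;m[:,:235]=0;m[:,290:]=0
c=max(cv2.findContours(m,0,2)[0],key=cv2.contourArea);e=cv2.fitEllipse(c);print(e,ray(*e[0],.072,K,P))
w=cv2.inRange(i,(120,200,200),(255,255,255));w[:150]=0;w[212:]=0;w[:,:235]=0;w[:,290:]=0
M=cv2.moments(w);u,v=M['m10']/M['m00'],M['m01']/M['m00'];print("spot",u,v,M['m00']/255,ray(u,v,.088,K,P))
p=X[int(v)-3:int(v)+4,int(u)-3:int(u)+4].reshape(-1,3);print(p.mean(0),p.std(0))
q=(X[...,2]>.066)&(X[...,2]<.078);q[:130]=0;q[245:]=0;q[:,:210]=0;q[:,310:]=0
R=cv2.minAreaRect((X[q][:,:2]*1000).astype(np.float32));print(R)
```

```text
((260.26806640625, 180.85508728027344), (37.676734924316406, 39.487953186035156), 168.8311309814453) [0.52315654 0.24984664 0.072     ]
spot 260.1039603960396 186.08415841584159 202.0 [0.52515677 0.2496659  0.088     ]
[0.52474772 0.24955274 0.08915139] [0.00230963 0.00224017 0.00067276]
((541.197998046875, 250.70159912109375), (117.8607177734375, 84.1673583984375), 4.204773902893066)
```

Emit:
step_arm:
  series:
    - [1,0,-30,0,0,0,1]
    - [1,0,-30,0,0,0,1]
    - [1,0,-30,0,0,0,1]
    - [0,0,-30,0,0,0,1]
    - [0,0,-10,0,0,0,1]
    - [0,0,0,0,0,0,1]
    - [0,0,0,0,0,0,1]

```text
clock: 2.55
tool_pos: [0.5208, 0.2558, 0.1097]
eef_rot: [-0.001, 1.0, 0.001, 0.0]
contact_force: [-0.3, 0.7, 1.1]
opening: 0.004
finger_force: 0.0
```

```bash
cat > avg.py <<'E'
from h import *
L=[]
for k in range(4): r.snapshot("top"); s=r.get_state(); L.append(np.r_[s["tool_pos"]*1000,s["contact_force"]])
print(s["clock"]);print(np.round(L,1)); print(np.round(np.mean(L,0),1),np.round(s["eef_rot"],4))
E
python3 avg.py
```

```text
2.75
[[ 5.212e+02  2.558e+02  1.101e+02 -4.000e-01 -2.000e-01 -2.000e-01]
 [ 5.214e+02  2.557e+02  1.103e+02  1.000e-01 -0.000e+00 -0.000e+00]
 [ 5.214e+02  2.555e+02  1.102e+02  3.000e-01  2.000e-01 -2.000e-01]
 [ 5.214e+02  2.553e+02  1.101e+02  6.000e-01 -1.000e-01  5.000e-01]]
[ 5.213e+02  2.556e+02  1.102e+02  1.000e-01 -0.000e+00  0.000e+00] [-5.e-04  1.e+00  7.e-04  1.e-03]
```

Emit:
step_arm:
  series:
    - [3,-5,-6,0,0,0,1]
    - [0,0,-6,0,0,0,1]
    - [0,0,-6,0,0,0,1]
    - [0,0,-3,0,0,0,1]
    - [0,0,-2,0,0,0,1]
    - [0,0,-1,0,0,0,1]
    - [0,0,-1,0,0,0,1]
    - [0,0,0,0,0,0,1]

```text
clock: 3.55
tool_pos: [0.5236, 0.2497, 0.0837]
eef_rot: [-0.001, 1.0, -0.0, -0.0]
contact_force: [-1.1, -1.1, 3.5]
opening: 0.006
finger_force: 1.3
```

Emit:
step_arm:
  series:
    - [0,0,-1,0,0,0,1]
    - [0,0,0,0,0,0,1]

```text
clock: 3.75
tool_pos: [0.5236, 0.2498, 0.0827]
eef_rot: [-0.001, 1.0, -0.0, -0.0]
contact_force: [0.1, -0.9, 2.4]
opening: 0.003
finger_force: 1.4
```

Emit:
step_arm:
  series:
    - [0,0,-1,0,0,0,1]
    - [0,0,0,0,0,0,1]

```text
clock: 3.95
tool_pos: [0.5236, 0.2498, 0.0817]
eef_rot: [-0.001, 1.0, -0.0, -0.0]
contact_force: [-0.5, -1.1, 3.4]
opening: 0.004
finger_force: 1.4
```

Emit:
step_arm:
  series:
    - [0,0,-1,0,0,0,1]
    - [0,0,0,0,0,0,1]

```text
clock: 4.15
tool_pos: [0.5236, 0.2497, 0.0807]
eef_rot: [-0.001, 1.0, -0.0, -0.0]
contact_force: [-0.8, -1.8, 3.0]
opening: 0.005
finger_force: 1.8
```

Emit:
step_arm:
  series:
    - [0,0,5,0,0,0,1]
    - [0,0,5,0,0,0,1]
    - [0,0,8,0,0,0,1]
    - [0,0,10,0,0,0,1]
    - [0,0,20,0,0,0,1]
    - [0,0,30,0,0,0,0]
    - [0,0,20,0,0,0,0]
    - [0,0,0,0,0,0,0]
    - [0,0,0,0,0,0,0]

```text
clock: 5.05
tool_pos: [0.5237, 0.2498, 0.1792]
eef_rot: [-0.001, 1.0, 0.0, 0.0]
contact_force: [0.2, -1.0, 0.4]
opening: 0.346
finger_force: 0.0
```

```bash
python3 w.py w2
```

```text
5.1 [0.5233 0.2496 0.1784] [-0.001  1.    -0.    -0.   ] [ 0.33  0.47 -0.22]
[[-0.002 -0.956 -0.294  0.447]
 [ 1.    -0.002 -0.001  0.25 ]
 [ 0.001 -0.294  0.956  0.325]
 [ 0.     0.     0.     1.   ]]
orange ((280.0, 352.0), 161.0032196044922) 2366.5 [0.71016355 0.27384147 0.08      ]
[0.0004 0.2694 0.2761 0.2768]
yellow ((502.5, 247.0), 8.732224464416504) 12.5 [0.59539453 0.52891696 0.044     ]
[-0.      0.246   0.248   0.2487]
```

View pics/w2.png

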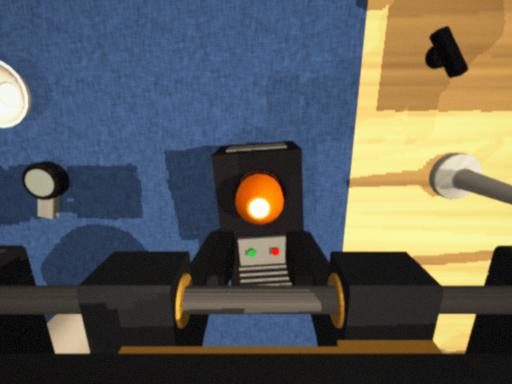

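The pack at (260,200) now looks taller, with its straight side showing below the cone and the spot at (259,209). I'll check its height and centre.

Run:
```python
from h import *
z=np.load("w2.npz");i,d,K,P=[z[k] for k in"idKP"];X=cloud(d,K,P)
w=cv2.inRange(i,(120,200,200),(255,255,255));w[:150]=0;w[225:]=0;w[:,:225]=0;w[:,300:]=0
M=cv2.moments(w);u,v=M['m10']/M['m00'],M['m01']/M['m00'];print("spot",u,v,ray(u,v,.108,K,P))
p=X[int(v)-3:int(v)+4,int(u)-3:int(u)+4].reshape(-1,3);print(p.mean(0))
```

```text
spot 258.9610778443114 207.67964071856287 [0.52490156 0.24959448 0.108     ]
[0.52409382 0.24878655 0.10857457]
```

Emit:
step_arm:
  series:
    - [0,0,-10,0,0,0,0]
    - [0,0,-10,0,0,0,0]
    - [0,0,-10,0,0,0,0]
    - [0,0,-5,0,0,0,0]
    - [0,0,-5,0,0,0,0]
    - [0,0,0,0,0,0,0]

```text
clock: 5.7
tool_pos: [0.5232, 0.2497, 0.1379]
eef_rot: [-0.001, 1.0, -0.0, -0.001]
contact_force: [-0.3, 0.1, 0.2]
opening: 0.934
finger_force: 0.0
```

Emit:
step_arm:
  series:
    - [0,0,-15,0,0,0,0]
    - [0,0,-15,0,0,0,0]
    - [0,0,-12,0,0,0,0]
    - [0,0,-10,0,0,0,0]
    - [0,0,-6,0,0,0,0]
    - [0,0,-4,0,0,0,0]
    - [0,0,0,0,0,0,0]

```text
clock: 6.4
tool_pos: [0.5235, 0.2498, 0.0765]
eef_rot: [-0.001, 1.0, -0.0, -0.0]
contact_force: [0.1, 0.2, 0.6]
opening: 0.999
finger_force: 0.0
```

Emit:
step_arm:
  force: 15
  series:
    - [0,0,0,0,0,0,1]
    - [0,0,0,0,0,0,1]
    - [0,0,0,0,0,0,1]
    - [0,0,0,0,0,0,1]
    - [0,0,0,0,0,0,1]
    - [0,0,0,0,0,0,1]
    - [0,0,0,0,0,0,1]

```text
clock: 7.1
tool_pos: [0.5237, 0.2498, 0.0768]
eef_rot: [-0.001, 1.0, -0.0, 0.0]
contact_force: [-0.6, -0.9, 1.9]
opening: 0.492
finger_force: 15.0
```

Emit:
step_arm:
  series:
    - [0,0,8,0,0,0,1]
    - [0,0,15,0,0,0,1]
    - [0,0,20,0,0,0,1]
    - [0,0,20,0,0,0,1]
    - [0,0,20,0,0,0,1]
    - [0,0,10,0,0,0,1]
    - [0,0,5,0,0,0,1]
    - [0,0,0,0,0,0,1]

```text
clock: 7.9
tool_pos: [0.5237, 0.2498, 0.175]
eef_rot: [-0.001, 1.0, 0.0, 0.0]
contact_force: [1.3, -0.1, -1.8]
opening: 0.495
finger_force: 15.0
```

Emit:
step_arm:
  series:
    - [0,-15,0,0,0,0,1]
    - [0,-30,0,0,0,0,1]
    - [0,-30,0,0,0,0,1]
    - [0,-30,0,0,0,0,1]
    - [0,-30,0,0,0,0,1]
    - [0,-30,0,0,0,0,1]
    - [0,-30,0,0,0,0,1]
    - [0,-30,0,0,0,0,1]
    - [0,-30,0,0,0,0,1]
    - [0,-30,0,0,0,0,1]
    - [0,-30,0,0,0,0,1]
    - [0,-30,0,0,0,0,1]
    - [0,-30,0,0,0,0,1]
    - [0,-30,0,0,0,0,1]
    - [0,-30,0,0,0,0,1]
    - [0,-30,0,0,0,0,1]
    - [0,-4,0,0,0,0,1]
    - [0,0,0,0,0,0,1]
    - [0,0,0,0,0,0,1]
    - [0,0,0,0,0,0,1]

```text
clock: 9.9
tool_pos: [0.5236, -0.2174, 0.1746]
eef_rot: [-0.002, 1.0, 0.001, -0.0]
contact_force: [-0.7, 0.1, -1.1]
opening: 0.495
finger_force: 15.0
```

```bash
python3 w.py w3
```

```text
9.95 [ 0.5237 -0.2175  0.1747] [-0.002  1.     0.    -0.   ] [ 0.2   0.86 -2.57]
[[-0.004 -0.956 -0.293  0.447]
 [ 1.    -0.004 -0.003 -0.218]
 [ 0.001 -0.293  0.956  0.321]
 [ 0.     0.     0.     1.   ]]
orange ((259.9648132324219, 253.71453857421875), 42.00904846191406) 4125.0 [ 0.58130302 -0.21639945  0.08      ]
[0.072  0.1949 0.2066 0.2499]
yellow ((257.3811950683594, 150.4459991455078), 21.674684524536133) 1328.0 [ 0.48458536 -0.2193863   0.044     ]
[0.0164 0.0439 0.0699 0.0725]
```

View pics/w3.png

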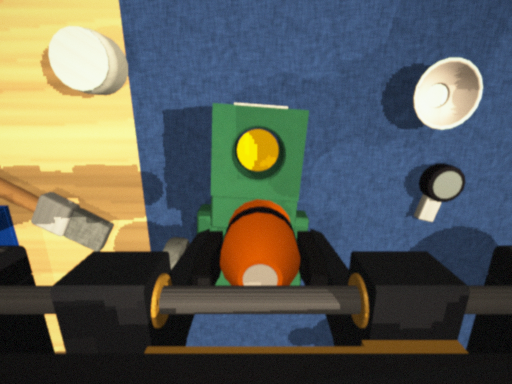

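The pack is held upright at about (260,255), and the polisher's mouth is clear at (258,151). I'll fit the mouth ellipse and the block edges.

Run:
```python
from h import *
z=np.load("w3.npz");i,d,K,P=[z[k] for k in"idKP"];X=cloud(d,K,P);hsv=cv2.cvtColor(i,cv2.COLOR_BGR2HSV)
g=cv2.inRange(hsv,(50,80,45),(90,255,255)); 
sub=cv2.bitwise_not(g)[118:185,222:296]; n,l,st,ce=cv2.connectedComponentsWithStats(sub); k=l[151-118,258-222]; m=((l==k)*255).astype(np.uint8)
c=max(cv2.findContours(m,0,1)[0],key=cv2.contourArea)+np.array([222,118]);e=cv2.fitEllipse(c);print("mouth by colour",e,st[k],ray(*e[0],.072,K,P))
# hole by depth: points below the rim surrounded by rim
h=((X[...,2]<.068)*255).astype(np.uint8)[112:190,217:300];n,l,st,ce=cv2.connectedComponentsWithStats(h);k=l[151-112,258-217];m=((l==k)*255).astype(np.uint8)
c=max(cv2.findContours(m,0,1)[0],key=cv2.contourArea)+np.array([217,112]);e=cv2.fitEllipse(c);print("by depth",e,st[k],ray(*e[0],.072,K,P))
q=(X[...,2]>.068)&(X[...,2]<.076);q[205:]=0;q[:,:190]=0;q[:,330:]=0
p=X[q]*1000; R=np.radians(-3.7);a=p[:,0]*np.cos(R)+p[:,1]*np.sin(R);b=-p[:,0]*np.sin(R)+p[:,1]*np.cos(R)
a0=np.percentile(a,.3)+42;b0=(np.percentile(b,.5)+np.percentile(b,99.5))/2;print("block",np.ptp(b),a0*np.cos(R)-b0*np.sin(R),a0*np.sin(R)+b0*np.cos(R))
```

```text
mouth by colour ((258.1945495605469, 149.6486053466797), (43.8083381652832, 45.92262649536133), 91.09408569335938) [  14   10   47   45 1629] [ 0.48002668 -0.21848334  0.072     ]
by depth ((257.14788818359375, 152.88095092773438), (50.34380340576172, 50.78450012207031), 118.71601867675781) [  15   16   51   51 2075] [ 0.48296041 -0.21942745  0.072     ]
block 84.30160019020852 484.34494565598646 -219.43299990132644
```

Emit:
step_arm:
  series:
    - [-10,-1,-5,0,0,0,1]
    - [-10,-1,-10,0,0,0,1]
    - [-10,0,-15,0,0,0,1]
    - [-9,0,-15,0,0,0,1]
    - [0,0,-10,0,0,0,1]
    - [0,0,-5,0,0,0,1]
    - [0,0,0,0,0,0,1]
    - [0,0,0,0,0,0,1]

```text
clock: 10.75
tool_pos: [0.4856, -0.2209, 0.1151]
eef_rot: [-0.001, 1.0, 0.0, 0.001]
contact_force: [0.5, -0.2, -1.1]
opening: 0.494
finger_force: 15.0
```

```bash
python3 avg.py
```

```text
10.95
[[ 4.856e+02 -2.211e+02  1.153e+02 -1.000e-01  3.000e-01 -1.900e+00]
 [ 4.855e+02 -2.211e+02  1.153e+02 -1.000e-01  4.000e-01 -1.500e+00]
 [ 4.853e+02 -2.212e+02  1.152e+02  2.000e-01  5.000e-01 -1.900e+00]
 [ 4.851e+02 -2.212e+02  1.152e+02 -6.000e-01 -4.000e-01 -1.200e+00]]
[ 4.854e+02 -2.212e+02  1.152e+02 -2.000e-01  2.000e-01 -1.600e+00] [-6.e-04  1.e+00 -1.e-04  5.e-04]
```

Run:
```python
from h import *
z=np.load("w3.npz");i,d,K,P=[z[k] for k in"idKP"];print(K)
w=cv2.inRange(i,(120,150,150),(255,255,255));w[:255]=0;w[288:]=0;w[:,:235]=0;w[:,285:]=0
M=cv2.moments(w);u,v=M['m10']/M['m00'],M['m01']/M['m00'];X=cloud(d,K,P)
print(u,v,cv2.boundingRect(w),X[270,260],ray(u,v,.2065,K,P))
hsv=cv2.cvtColor(i,cv2.COLOR_BGR2HSV);m=cv2.inRange(hsv,(2,120,60),(20,255,255))
for v in (225,235,245): 
    c=np.where(m[v,200:320])[0]+200; print(v,c.min(),c.max(),X[v,int(c.mean())], ray((c.min()+c.max())/2,v,X[v,260,2],K,P))
```

```text
[[272.72325012   0.         259.5451766 ]
 [  0.         272.72325012 194.77417521]
 [  0.           0.           1.        ]]
259.61511423550087 275.72407732864673 (243, 265, 34, 20) [ 0.51891273 -0.21704838  0.20703889] [ 0.52240357 -0.21721469  0.2065    ]
225 230 288 [ 0.50299631 -0.21759574  0.19023066] [ 0.5034749  -0.2175945   0.18912221]
235 225 293 [ 0.506352   -0.21757988  0.19509806] [ 0.50607986 -0.21758062  0.19567068]
245 222 297 [ 0.50945671 -0.21756506  0.1998742 ] [ 0.5096877  -0.21731816  0.19942799]
```

Emit:
step_arm:
  series:
    - [0,0,-4,0,0,0,1]
    - [0,0,-4,0,0,0,1]
    - [0,0,-3,0,0,0,1]
    - [0,0,-1,0,0,0,1]
    - [0,0,-1,0,0,0,1]
    - [0,0,0,0,0,0,1]

```text
clock: 11.55
tool_pos: [0.4846, -0.2211, 0.1016]
eef_rot: [-0.001, 1.0, 0.0, -0.0]
contact_force: [0.0, 0.0, -1.6]
opening: 0.496
finger_force: 15.0
```

Emit:
step_arm:
  series:
    - [0,0,-1,0,0,0,1]
    - [0,0,-1,0,0,0,1]
    - [0,0,0,0,0,0,1]

```text
clock: 11.85
tool_pos: [0.4846, -0.2211, 0.0997]
eef_rot: [-0.001, 1.0, 0.0, -0.0]
contact_force: [-0.1, -0.9, -1.5]
opening: 0.493
finger_force: 15.0
```

Emit:
step_arm:
  series:
    - [0,0,-1,0,0,0,1]
    - [0,0,-1,0,0,0,1]
    - [0,0,0,0,0,0,1]

```text
clock: 12.15
tool_pos: [0.4846, -0.2211, 0.0976]
eef_rot: [-0.001, 1.0, 0.0, -0.0]
contact_force: [0.2, 0.4, -0.9]
opening: 0.494
finger_force: 15.0
```

The foot has entered the well without contact.

Emit:
step_arm:
  series:
    - [0,0,-2,0,0,0,1]
    - [0,0,-2,0,0,0,1]
    - [0,0,-2,0,0,0,1]
    - [0,0,-2,0,0,0,1]
    - [0,0,-2,0,0,0,1]
    - [0,0,0,0,0,0,1]

```text
clock: 12.75
tool_pos: [0.4845, -0.2211, 0.0874]
eef_rot: [-0.001, 1.0, 0.0, -0.0]
contact_force: [-0.1, 0.6, -1.2]
opening: 0.496
finger_force: 15.0
```

Emit:
step_arm:
  series:
    - [0,0,-2,0,0,0,1]
    - [0,0,-2,0,0,0,1]
    - [0,0,-2,0,0,0,1]
    - [0,0,-2,0,0,0,1]
    - [0,0,0,0,0,0,1]

```text
clock: 13.25
tool_pos: [0.4846, -0.2211, 0.0794]
eef_rot: [-0.001, 1.0, 0.0, -0.0]
contact_force: [0.0, 1.0, -2.8]
opening: 0.496
finger_force: 15.0
```

Emit:
step_arm:
  series:
    - [0,0,-1,0,0,0,1]
    - [0,0,0,0,0,0,1]

```text
clock: 13.45
tool_pos: [0.4846, -0.221, 0.0786]
eef_rot: [-0.001, 1.0, 0.0, -0.0]
contact_force: [-0.6, 1.3, -2.4]
opening: 0.49
finger_force: 15.0
```

Emit:
step_arm:
  series:
    - [0,0,-1,0,0,0,1]
    - [0,0,0,0,0,0,0.4]
    - [0,0,0,0,0,0,0]
    - [0,0,0,0,0,0,0]
    - [0,0,0,0,0,0,0]
    - [0,0,0,0,0,0,0]
    - [0,0,0,0,0,0,0]

```text
clock: 14.15
tool_pos: [0.4847, -0.2212, 0.0778]
eef_rot: [-0.001, 1.0, -0.0, 0.0]
contact_force: [-0.1, 0.1, -0.3]
opening: 0.994
finger_force: 0.0
```

Emit:
step_arm:
  series:
    - [0,0,5,0,0,0,0]
    - [0,0,10,0,0,0,0]
    - [0,0,20,0,0,0,0]
    - [0,0,30,0,0,0,0]
    - [0,0,30,0,0,0,0]
    - [0,0,0,0,0,0,1]
    - [0,0,0,0,0,0,1]
    - [0,0,0,0,0,0,1]
    - [0,0,0,0,0,0,1]
    - [0,0,0,0,0,0,1]
    - [0,0,0,0,0,0,1]

```text
clock: 15.25
tool_pos: [0.4844, -0.221, 0.1722]
eef_rot: [-0.001, 1.0, 0.0, -0.001]
contact_force: [0.4, 0.6, 0.3]
opening: 0.478
finger_force: 0.0
```

```bash
python3 w.py w4
python3 - <<'E'
from h import *
z=np.load("w4.npz");i,d,K,P=[z[k] for k in"idKP"];X=cloud(d,K,P)
w=cv2.inRange(i,(110,180,180),(255,255,255));w[:150]=0;w[235:]=0;w[:,:225]=0;w[:,300:]=0
M=cv2.moments(w);u,v=M['m10']/M['m00'],M['m01']/M['m00'];print("spot",u,v,ray(u,v,.108,K,P))
p=X[int(v)-3:int(v)+4,int(u)-3:int(u)+4].reshape(-1,3);print(p.mean(0))
E
```

```text
15.3 [ 0.4844 -0.221   0.1723] [-0.001  1.     0.    -0.   ] [-0.26 -0.66 -0.41]
[[-0.002 -0.956 -0.292  0.408]
 [ 1.    -0.002 -0.001 -0.221]
 [ 0.001 -0.292  0.956  0.318]
 [ 0.     0.     0.     1.   ]]
orange ((303.0, 352.0), 161.00010681152344) 2313.0 [ 0.66253081 -0.17217739  0.08      ]
[0.0004 0.2623 0.269  0.2698]
yellow ((155.5, 302.0), 6.020897388458252) 7.0 [ 0.62550758 -0.34470109  0.044     ]
[0.2557 0.2564 0.2569 0.2572]
spot 261.26785714285717 206.17602040816325 [ 0.48151325 -0.2193554   0.108     ]
[ 0.48115833 -0.21957908  0.10858946]
```

View pics/w4.png

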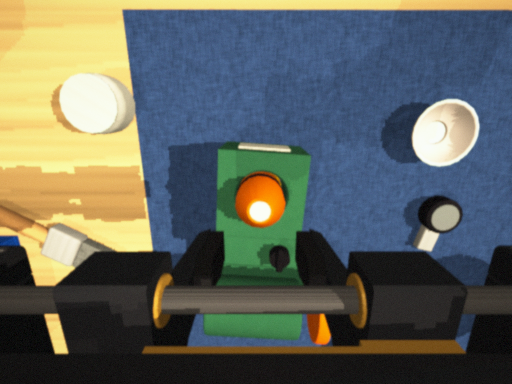

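The pack is upright in the polisher well at (261,200), still sprung up with its face at z≈108. I'll press down with the fingers shut.

Emit:
step_arm:
  series:
    - [-2,1,-10,0,0,0,1]
    - [0,0,-20,0,0,0,1]
    - [0,0,-15,0,0,0,1]
    - [0,0,-10,0,0,0,1]
    - [0,0,-5,0,0,0,1]
    - [0,0,0,0,0,0,1]

```text
clock: 15.9
tool_pos: [0.4823, -0.2199, 0.1121]
eef_rot: [-0.001, 1.0, 0.0, -0.001]
contact_force: [0.9, 0.2, -0.3]
opening: 0.006
finger_force: 0.0
```

Emit:
step_arm:
  series:
    - [0,0,-2,0,0,0,1]
    - [0,0,-2,0,0,0,1]
    - [0,0,-2,0,0,0,1]
    - [0,0,0,0,0,0,1]

```text
clock: 16.3
tool_pos: [0.483, -0.2203, 0.107]
eef_rot: [-0.001, 1.0, -0.0, 0.0]
contact_force: [0.6, -0.7, 2.6]
opening: 0.004
finger_force: 0.6
```

Emit:
step_arm:
  series:
    - [0,0,-2,0,0,0,1]
    - [0,0,-2,0,0,0,1]
    - [0,0,-2,0,0,0,1]
    - [0,0,-2,0,0,0,1]
    - [0,0,0,0,0,0,1]

```text
clock: 16.8
tool_pos: [0.4827, -0.2202, 0.0985]
eef_rot: [-0.001, 1.0, 0.0, 0.0]
contact_force: [0.8, -1.3, 2.5]
opening: 0.012
finger_force: 0.9
```

Pressing smoothly, I'll go to about 89, then in 1 mm steps.

Emit:
step_arm:
  series:
    - [0,0,-2,0,0,0,1]
    - [0,0,-2,0,0,0,1]
    - [0,0,-2,0,0,0,1]
    - [0,0,-2,0,0,0,1]
    - [0,0,-1,0,0,0,1]
    - [0,0,0,0,0,0,1]

```text
clock: 17.4
tool_pos: [0.4826, -0.2201, 0.0896]
eef_rot: [-0.001, 1.0, 0.0, -0.0]
contact_force: [0.9, 0.0, 2.9]
opening: 0.005
finger_force: 1.2
```

Emit:
step_arm:
  series:
    - [0,0,-1,0,0,0,1]
    - [0,0,0,0,0,0,1]

```text
clock: 17.6
tool_pos: [0.4826, -0.2201, 0.0887]
eef_rot: [-0.001, 1.0, 0.0, -0.0]
contact_force: [1.1, -1.6, 3.2]
opening: 0.006
finger_force: 1.3
```

Emit:
step_arm:
  series:
    - [0,0,-1,0,0,0,1]
    - [0,0,0,0,0,0,1]

```text
clock: 17.8
tool_pos: [0.4826, -0.2201, 0.0877]
eef_rot: [-0.001, 1.0, 0.0, -0.0]
contact_force: [1.1, 0.2, 2.6]
opening: 0.007
finger_force: 1.3
```

Emit:
step_arm:
  series:
    - [0,0,-1,0,0,0,1]
    - [0,0,0,0,0,0,1]

```text
clock: 18.0
tool_pos: [0.4826, -0.2201, 0.0866]
eef_rot: [-0.001, 1.0, 0.0, -0.0]
contact_force: [1.0, -1.3, 2.1]
opening: 0.006
finger_force: 1.4
```

Emit:
step_arm:
  series:
    - [0,0,-1,0,0,0,1]
    - [0,0,0,0,0,0,1]

```text
clock: 18.2
tool_pos: [0.4826, -0.2201, 0.0857]
eef_rot: [-0.001, 1.0, 0.0, -0.0]
contact_force: [1.7, -1.7, 3.2]
opening: 0.004
finger_force: 1.4
```

Emit:
step_arm:
  series:
    - [0,0,-1,0,0,0,1]
    - [0,0,0,0,0,0,1]

```text
clock: 18.4
tool_pos: [0.4826, -0.2202, 0.0846]
eef_rot: [-0.001, 1.0, 0.0, -0.0]
contact_force: [1.1, -0.9, 3.4]
opening: 0.008
finger_force: 1.4
```

Emit:
step_arm:
  series:
    - [0,0,-1,0,0,0,1]
    - [0,0,0,0,0,0,1]

```text
clock: 18.6
tool_pos: [0.4826, -0.2201, 0.0836]
eef_rot: [-0.001, 1.0, 0.0, -0.0]
contact_force: [0.6, -0.8, 3.8]
opening: 0.008
finger_force: 1.5
```

Emit:
step_arm:
  series:
    - [0,0,-1,0,0,0,1]
    - [0,0,0,0,0,0,1]

```text
clock: 18.8
tool_pos: [0.4826, -0.2201, 0.0827]
eef_rot: [-0.001, 1.0, 0.0, -0.0]
contact_force: [1.5, -0.6, 3.2]
opening: 0.006
finger_force: 1.6
```

Emit:
step_arm:
  series:
    - [0,0,-1,0,0,0,1]
    - [0,0,0,0,0,0,1]

```text
clock: 19.0
tool_pos: [0.4825, -0.2201, 0.0816]
eef_rot: [-0.001, 1.0, 0.0, -0.0]
contact_force: [0.7, -0.7, 2.8]
opening: 0.01
finger_force: 1.4
```

Emit:
step_arm:
  series:
    - [0,0,-1,0,0,0,1]
    - [0,0,0,0,0,0,1]

```text
clock: 19.2
tool_pos: [0.4825, -0.2201, 0.0806]
eef_rot: [-0.001, 1.0, 0.0, -0.0]
contact_force: [1.4, -0.1, 2.7]
opening: 0.007
finger_force: 1.4
```

Emit:
step_arm:
  series:
    - [0,0,-1,0,0,0,1]
    - [0,0,0,0,0,0,1]

```text
clock: 19.4
tool_pos: [0.4825, -0.2201, 0.0796]
eef_rot: [-0.001, 1.0, 0.0, -0.0]
contact_force: [1.1, -1.2, 4.2]
opening: 0.006
finger_force: 1.6
```

Emit:
step_arm:
  series:
    - [0,0,-1,0,0,0,1]
    - [0,0,0,0,0,0,1]

```text
clock: 19.6
tool_pos: [0.4826, -0.2202, 0.0786]
eef_rot: [-0.001, 1.0, 0.0, -0.0]
contact_force: [1.0, -1.1, 2.6]
opening: 0.004
finger_force: 1.5
```

Emit:
step_arm:
  series:
    - [0,0,-1,0,0,0,1]
    - [0,0,0,0,0,0,1]

```text
clock: 19.8
tool_pos: [0.4826, -0.2201, 0.0776]
eef_rot: [-0.001, 1.0, 0.0, -0.0]
contact_force: [1.3, -0.7, 3.3]
opening: 0.004
finger_force: 1.5
```

Emit:
step_arm:
  series:
    - [0,0,-1,0,0,0,1]
    - [0,0,0,0,0,0,1]

```text
clock: 20.0
tool_pos: [0.4828, -0.2202, 0.0768]
eef_rot: [-0.001, 1.0, -0.0, 0.0]
contact_force: [0.7, -0.9, 5.5]
opening: 0.01
finger_force: 2.5
```

Emit:
step_arm:
  series:
    - [0,0,-0.5,0,0,0,1]
    - [0,0,0,0,0,0,1]

```text
clock: 20.2
tool_pos: [0.4828, -0.2202, 0.0765]
eef_rot: [-0.001, 1.0, -0.0, 0.0]
contact_force: [1.0, 0.1, 6.4]
opening: 0.003
finger_force: 3.2
```

Emit:
step_arm:
  series:
    - [0,0,-0.5,0,0,0,1]
    - [0,0,0,0,0,0,1]

```text
clock: 20.4
tool_pos: [0.4827, -0.2202, 0.0762]
eef_rot: [-0.001, 1.0, -0.0, 0.0]
contact_force: [1.0, 0.6, 8.1]
opening: 0.004
finger_force: 4.0
```

Emit:
step_arm:
  series:
    - [0,0,-0.5,0,0,0,1]
    - [0,0,0,0,0,0,1]

```text
clock: 20.6
tool_pos: [0.4827, -0.2202, 0.0758]
eef_rot: [-0.001, 1.0, -0.0, 0.0]
contact_force: [-0.5, -0.9, 9.3]
opening: 0.003
finger_force: 4.7
```

Force climbs steadily past the spring range, so this is the hard stop at about 9 N. I'll let go and look.

Emit:
step_arm:
  series:
    - [0,0,2,0,0,0,1]
    - [0,0,2,0,0,0,1]
    - [0,0,2,0,0,0,1]
    - [0,0,2,0,0,0,1]
    - [0,0,5,0,0,0,1]
    - [0,0,10,0,0,0,1]
    - [0,0,20,0,0,0,1]
    - [0,0,30,0,0,0,1]
    - [0,0,30,0,0,0,1]
    - [0,0,0,0,0,0,1]
    - [0,0,0,0,0,0,1]
    - [0,0,0,0,0,0,1]

```text
clock: 21.8
tool_pos: [0.4817, -0.22, 0.1775]
eef_rot: [-0.001, 1.0, 0.0, -0.001]
contact_force: [-0.1, 0.6, -0.7]
opening: 0.003
finger_force: 0.0
```

```bash
python3 w.py w5|head -1
python3 - <<'E'
from h import *
z=np.load("w5.npz");i,d,K,P=[z[k] for k in"idKP"];X=cloud(d,K,P)
w=cv2.inRange(i,(110,180,180),(255,255,255));w[:150]=0;w[235:]=0;w[:,:225]=0;w[:,300:]=0
M=cv2.moments(w);u,v=M['m10']/M['m00'],M['m01']/M['m00']
p=X[int(v)-3:int(v)+4,int(u)-3:int(u)+4].reshape(-1,3);print(u,v,p.mean(0))
b=snap("top"); X=cloud(b[1],b[2],b[3]); print("charger well",X[207:217,172:182].reshape(-1,3)[:,2].round(3)[::9],"polisher",X[205:225,332:350,2].max())
cv2.imwrite("pics/fin.png",np.hstack([cv2.resize(b[0][100:290,60:440],(800,400))]))
E
```

```text
21.85 [ 0.4817 -0.22    0.1773] [-0.001  1.     0.    -0.001] [-0.85  0.17  0.  ]
261.3325 188.1275 [ 0.47264082 -0.21846896  0.07993008]
charger well [0.042 0.043 0.047 0.044 0.045 0.044 0.043 0.043 0.044 0.043 0.027 0.041] polisher 1.1497641122945432
```

View pics/w5.png

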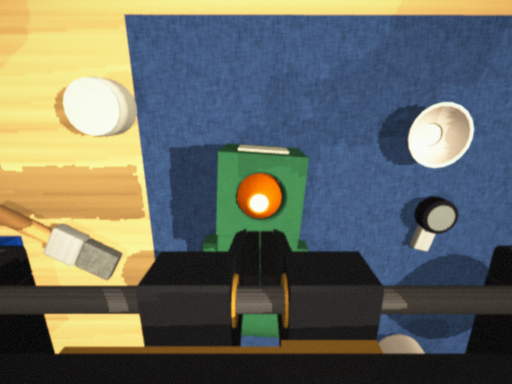

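View pics/fin.png

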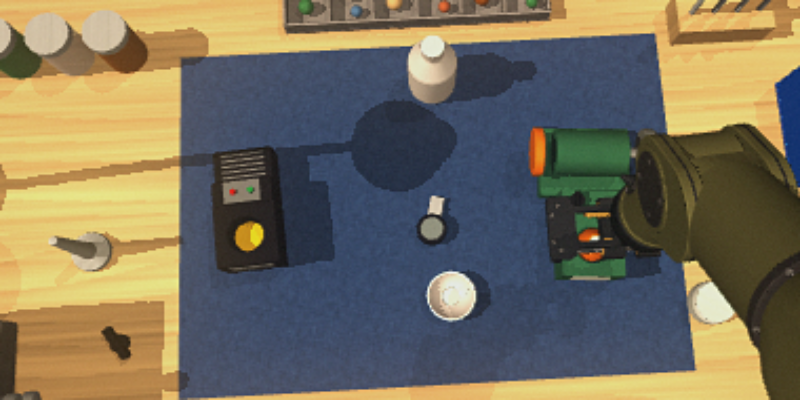

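The pack at (259,195) now stays down in the polisher with only its cone showing. The charger is empty with its yellow pad up at about z = 44 mm, and nothing else has moved. Handing in.

```bash
python3 -c "
from plant import r
print(r.finish_job())"
```

```text
the job is handed in; nothing more can be done
None
```

The battery pack is latched down in the polisher (peak measured press about 9 N), the charger is empty with its pad sprung up, nothing else looked moved in the last picture, and I handed the job in at about 22 s.

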